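# Release the fuse tray with the two-key interlock

## Robot

A 6-joint arm with a two-finger parallel gripper is mounted at the origin on the work surface. World frame = base frame: x ahead of the robot, y to its left, z up, the work surface at z = 0. Lengths are in m, angles in degrees, forces in N, time in s.
With the tool pointing down it reaches from about 0.375 to 0.75 m from the base axis. Payload 9 kg.
Tool frame: the origin (TCP) lies where the fingers leave the gripper's body, on its centre line; the fingertips stand 73 mm ahead of it and the grasp point (between the pads) lies 54 mm ahead of it (robot.tip_reach is the distance from the TCP to the fingertips, in m); z points along the fingers, y is the line along which they close (so a half turn about z gives the same grasp; the last joint's range is limited). The gripper opens to 85 mm and grips with 20 to 120 N. Pads are 22 mm wide; open, the fingers measure 114 mm over their backs; the gripper's body (76 mm by 85 mm) begins 54 mm behind the grasp point. The pads swing forward as they close: fully open they stand 13 mm farther back than shut.
Start: joints at [-12.473, 5.964, 5.575, 89.605, 0, 77.527], TCP at [0.6, 0, 0.304] pointing down, gripper open.
Joint ranges: [-171.21, 171.21], [-48.23, 106.86], [-62.78, 66.21], [-105.2, 120.99], [-86.42, 89.51], [-180, 180]. Speed limits (degrees/s): [127.2, 127.2, 147.25, 180, 180, 180].

## Interface

Orientations are given as [roll, pitch, yaw] about the fixed x, y, z axes, in that order (R = Rz(yaw) Ry(pitch) Rx(roll)).
In Python, from plant import robot gives the robot as it stands. Calls block until the motion is done:
- robot.move_pose(position, orientation): joint-space move of the TCP to a pose.
- robot.line_to(position, vel=0.15, rotation=None, guard=None): straight line of the TCP; rotation=None keeps the orientation; vel is the mean speed in m/s. With guard (N) it stops when the force on the tool has changed by that much, and returns True; else False.
- robot.goto_joints(angles): joint-space move.
- robot.set_gripper(opening): finger opening in m; the grip force is fixed at half the most; returns when the fingers have stopped.
- robot.pause(seconds).
- robot.ik(position, orientation): joint angles nearest the present ones, or None.
- robot.observe(): the state.
- robot.grab_frame(name): name is "scene" or "side" or "wrist"; returns the picture (480x640x3 uint8, blue, green, red); there is no depth.
- robot.get_calibration(name): a dict with "vertical_fov" (degrees; the focal length in pixels is half the picture's height over the tangent of half this angle, whatever the lens; pixels are square), "cx", "cy" (the principal point, pixels), "rvec" (rotation vector, rad) and "tvec" (3), from world to camera coordinates, as OpenCV has them. Camera axes: x right, y down, z forward; pixel columns grow to the right and rows downward; lengths in m; the calibration is good to about 2 mm. The wrist camera is an equidistant fisheye: a pixel r from the principal point sees the ray r / f radians off the axis. A picture is of the moment at which its call begins: read the wrist's pose just before it. get_calibration takes no time and is no camera call; for the wrist camera it gives the pose at the moment of the call.
A pose or a line that the arm cannot do raises robot.IKError and nothing moves.
- robot.job_done(): hands the job in; it is judged then, once.
The state is a dict: "time": time; "q": joint angles; "qvel": joint speeds; "joint_torque": joint torques, N m; "tool_pos": TCP position; "tcp_rot": TCP orientation; "ft_force": force on the tool from outside, world axes, zero at the start; "torque": the same for the moment, N m; "gripper_width": finger opening in m; "gripper_force": force on a finger pad.
Only numpy, scipy, OpenCV 4.12 (cv2) and the standard library are available. Lean on these libraries where they do the work, as an engineer would, in place of code of your own. Each camera call takes 0.05 s, during which the arm holds its last target. There are 200 camera calls.

## Task

On the black controller, press the two green keys down together, one fingertip on each, and keep both held down until the orange fuse tray has slid fully out by itself and stopped; then let go and move clear. Never push one green key down on its own, leave the red keys of the grey box alone, and do not grasp, lift or shift any of the things lying around.

Things in the scene. Friction and masses are not known exactly. Their poses are not given: they have to be found in the camera images.
- controller: black controller box screwed to the metal panel, 90 mm (x) by 120 mm (y) by 55 mm high, with cooling fins on its y sides; two green keys on top at (0, +30) and (0, -30) mm, 60 mm apart along its y axis, each in a grey collar 32 mm across and 4 mm high; orange fuse tray in its +x face. Origin: centre of the underside; the panel surface is 3 mm above the table
- green_left_top (a point): left (+y) green key, centre of its top face. Round cap 24 mm across, standing 15 mm above the housing top (70 mm above the underside of its box); the point moves with the key; z up, same yaw as the box
- green_right_top (a point): right (-y) green key, centre of its top face. Round cap 24 mm across, standing 15 mm above the housing top (70 mm above the underside of its box); the point moves with the key; z up, same yaw as the box
- green_left (a joint): travel of the left (+y) green key in m: 0 up, 0.007 fully down. Springs back; about 1.2 N starts it, 4 N holds it fully down
- green_right (a joint): travel of the right (-y) green key in m: 0 up, 0.007 fully down. Springs back; about 1.2 N starts it, 4 N holds it fully down
- tray (a joint): how far the orange fuse tray has come out of the controller, in m: 0 shut and latched, 0.030 fully out at its stop. A weak damped spring pushes it out at about 12 mm/s, in about 2.5 s, only while both green keys are more than half way down; if a key is let go before the tray is fully out, the key sticks half way and the tray stops there until both are pressed again. It stays out afterwards
- tray_front (a point): centre of the outer face of the orange tray front (100 mm wide, 30 mm high), 22 mm above the underside of the controller; the tray slides along the controller's +x axis
- drive: grey drive box screwed to the panel, same size as the controller, two red keys on top in the same places, no tray; to be left alone. Origin: centre of the underside
- red_left (a joint): travel of the left (+y) red key in m: 0 up, 0.007 fully down. Springs back; about 1.2 N starts it, 4 N holds it fully down
- red_right (a joint): travel of the right (-y) red key in m: 0 up, 0.007 fully down. Springs back; about 1.2 N starts it, 4 N holds it fully down
- terminal_mid (a point): loose white terminal block, 30 x 24 x 30 mm high, standing between the two boxes; its centre
- duct_mid (a point): loose piece of grey slotted wire duct, open at the top, 160 x 40 x 40 mm high, long along its x axis, lying to the left (+y); its centre
- screwdriver_grip (a point): loose screwdriver with a green handle lying beyond the boxes; the middle of its handle
- ferrules_mid (a point): loose pale jar with a paper label and a blue cap, 48 mm across, 60 mm high, standing to the right (-y); its centre

How it is judged:
By the outcome, as a careful person would: the job done as asked, in the order asked, and still so for the second after the job is handed in, with the robot touching nothing.
It also fails if it takes over 32 s, if anything falls off the work surface, if the arm or the gripper's body presses on something with over 40 N, if the wrist force passes 120 N, or if a joint passes its speed limit or range.

## Working session

There is one attempt and no reset: what is moved stays moved. The work goes in short steps, each a Python script; the robot and the scene stay as the last script left them, time stands still between calls to the robot, and variables do not carry over. Pictures are saved under pics/ and viewed, at most 10 in all, crops included, and the job is handed in when it is done.

```bash
mkdir -p pics; python3 - <<'E'
from plant import robot
import cv2
for n in("scene","wrist"):
    c=robot.get_calibration(n); im=robot.grab_frame(n); cv2.imwrite(f"pics/{n}0.png",im); print(n,c)
s=robot.observe();print(s["time"],s["tool_pos"],s["tcp_rot"],s["gripper_width"],robot.tip_reach)
E
```

```text
scene {'vertical_fov': 52.124811317757334, 'cx': 314.947305386811, 'cy': 244.20134104364027, 'rvec': array([ 1.47823421,  2.16689427, -0.8198046 ]), 'tvec': array([ 0.24052903, -0.38518253,  1.51714221])}
wrist {'vertical_fov': 65.70646984690485, 'cx': 317.24019975150213, 'cy': 241.07648852471243, 'rvec': array([-2.84066288e+00, -2.39689714e-04,  1.61734396e-03]), 'tvec': array([-0.5998366 , -0.03741496,  0.38015925])}
0.1 [5.99785404e-01 7.04715015e-05 3.03177638e-01] [-1.79930943e+02 -1.48556177e-02  9.00020707e+01] 0.0855378873163043 0.0726
```

View pics/scene0.png

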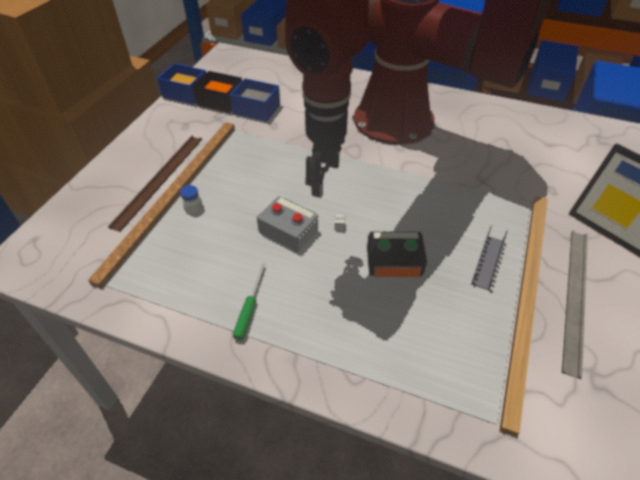

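View pics/wrist0.png

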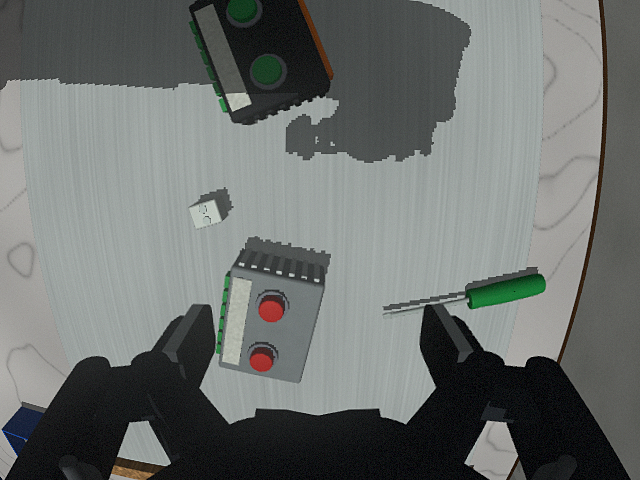

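The scene view shows the black controller at about (397,255), with its orange tray facing the camera. The grey box is at (288,222) and the terminal block at (340,222). In the wrist view the green keys are at about (244,10) and (268,70). I'll get a rough fix on the keys, hover above them and look again.

```bash
cat >h.py <<'E'
from plant import robot
import cv2, numpy as np
def cast(c,px,z):
    f=240/np.tan(np.radians(c["vertical_fov"])/2)
    K=np.array([[f,0,c["cx"]],[0,f,c["cy"]],[0,0,1]])
    u=cv2.fisheye.undistortPoints(np.array(px,float).reshape(-1,1,2),K,np.zeros(4)).reshape(-1,2)
    R=cv2.Rodrigues(c["rvec"])[0]; C=-R.T@c["tvec"]
    d=np.c_[u,np.ones(len(u))]@R
    return C+d*((z-C[2])/d[:,2])[:,None]
def blobs(im,amin=150):
    h=cv2.cvtColor(im,cv2.COLOR_BGR2HSV)
    m=cv2.inRange(h,(45,100,40),(80,255,255))
    m=cv2.morphologyEx(m,cv2.MORPH_OPEN,np.ones((3,3)))
    n,_,st,ce=cv2.connectedComponentsWithStats(m)
    return [(ce[i].round(1),st[i].tolist()) for i in range(1,n) if st[i][4]>amin]
E
python3 - <<'E'
from h import *
c=robot.get_calibration("wrist")
p=cast(c,[(244,10),(268,70)],.073); m=p.mean(0); print(p,m)
d=p[0]-p[1]; yaw=np.degrees(np.arctan2(-d[0],d[1])); print("yaw",yaw,np.linalg.norm(d))
print(blobs(cv2.imread("pics/wrist0.png")))
for y in (yaw,yaw+180): print(y,robot.ik([m[0],m[1],.2],[180,0,y]),robot.ik([m[0],m[1],.15],[180,0,y]))
E
```

```text
[[0.54072586 0.17935672 0.073     ]
 [0.56082324 0.12605689 0.073     ]] [0.55077455 0.1527068  0.073     ]
yaw 20.659588697665193 0.05696293382802884
[(array([241.5,   8.6]), [228, 0, 29, 22, 484]), (array([266.7,  69.7]), [252, 56, 30, 28, 653]), (array([505.8, 290.8]), [466, 274, 80, 35, 1588])]
20.659588697665193 [  2.39061415   1.36270662 -10.00581765  78.63147572   0.
 161.73102545] [  2.39061415   2.74220797 -13.85253301  73.40525901   0.
 161.73102545]
200.65958869766519 [  2.39061415   1.36270662 -10.00581765  78.63147572   0.
 -18.26897455] [  2.39061415   2.74220797 -13.85253301  73.40525901   0.
 -18.26897455]
```

```bash
python3 - <<'E'
from h import *
robot.move_pose([.551,.153,.24],[180,0,20.7])
robot.set_gripper(.0455); robot.pause(.2)
c=robot.get_calibration("wrist"); im=robot.grab_frame("wrist"); cv2.imwrite("pics/w1.png",im)
cv2.imwrite("pics/side1.png",robot.grab_frame("side"))
s=robot.observe(); print(s["time"],s["tool_pos"],s["tcp_rot"],s["gripper_width"])
for b in blobs(im): print(b,cast(c,[b[0]],.073))
E
```

```text
2.1917 [0.55099623 0.15302465 0.23999665] [-1.79999592e+02 -9.42123003e-04  2.07028272e+01] 0.0456910452850186
(array([632. ,  79.2]), [621, 30, 19, 92, 1335]) [[ 0.77532395 -0.03807982  0.073     ]]
(array([270.8, 244.9]), [254, 227, 34, 37, 979]) [[0.5397572  0.18319883 0.073     ]]
(array([357.9, 245.2]), [341, 227, 35, 37, 965]) [[0.56031323 0.12820656 0.073     ]]
(array([537.4, 363.9]), [514, 348, 49, 34, 220]) [[ 0.5149143  -0.07261325  0.073     ]]
```

View pics/w1.png

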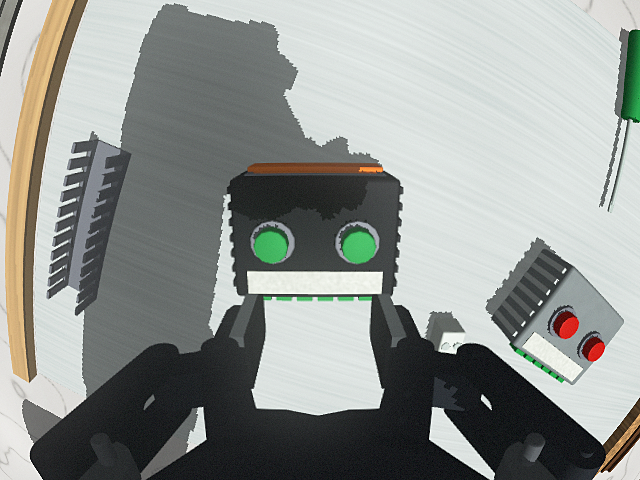

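View pics/side1.png

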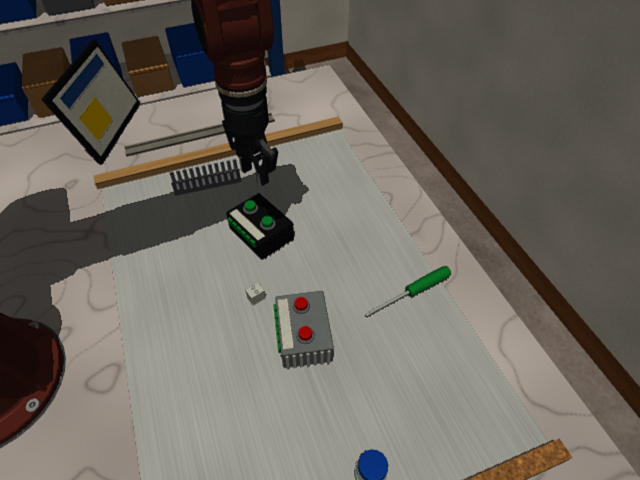

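The wrist view puts the green keys at (271,245) and (358,245), 59 mm apart, with the fingers lined up on both. The controller's yaw is 20.5°, and the side view shows clear space around it. Next I'll press with a force guard.

```bash
python3 - <<'E'
from h import *
x,y=.5500,.1557
robot.move_pose([x,y,.165],[180,0,20.5]); robot.pause(.2)
f0=robot.observe()["ft_force"]
g=robot.line_to([x,y,.116],vel=.02,guard=13)
for i in range(3):
    s=robot.observe(); print(g,round(s["time"],2),s["tool_pos"].round(4),(s["ft_force"]-f0).round(1),s["torque"].round(2),s["tcp_rot"].round(2)); robot.pause(.3)
cv2.imwrite("pics/w2.png",robot.grab_frame("wrist"))
E
```

```text
True 4.25 [0.5501 0.1557 0.1365] [-3.3 -0.1  7.2] [-0.1   0.54 -0.02] [ 1.7998e+02 -2.0000e-02  2.0510e+01]
True 4.55 [0.55   0.1557 0.1364] [-2.  -0.6  7.2] [-0.09  0.44 -0.01] [ 1.7999e+02 -1.0000e-02  2.0510e+01]
True 4.85 [0.55   0.1557 0.1364] [-2.8 -1.1  7.4] [-0.05  0.45  0.01] [ 1.7999e+02 -1.0000e-02  2.0510e+01]
```

View pics/w2.png

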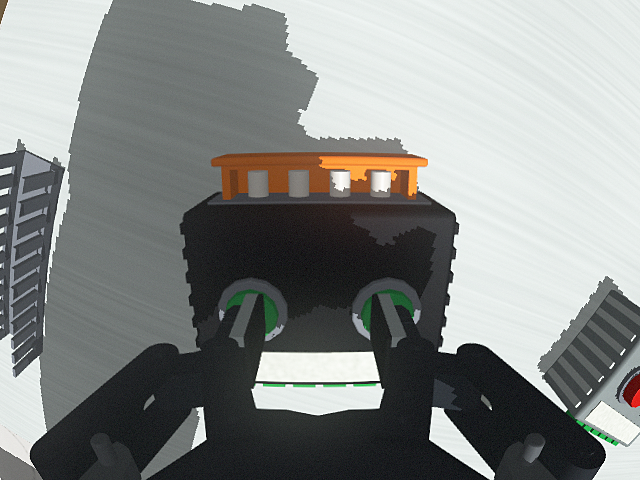

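Both keys are down with a fingertip on each, and the orange tray is sliding out (its edge is at row 155). I'll hold until it stops.

```bash
python3 - <<'E'
from h import *
for i in range(6):
    robot.pause(.6 if i else 1.0)
    c=robot.get_calibration("wrist"); im=robot.grab_frame("wrist")
    h=cv2.cvtColor(im,cv2.COLOR_BGR2HSV); m=cv2.inRange(h,(5,150,60),(18,255,255)); m[:, :180]=0; m[:,460:]=0; m[240:]=0
    r=np.where(m.sum(1)>255*20)[0]; s=robot.observe(); print(round(s["time"],2),r.min(),r.max(),s["ft_force"].round(1))
    
cv2.imwrite("pics/w3.png",im); p=cast(c,[(317,r.min())],.040)[0]
print(p,(p-[.55,.1557,0])[:2]@[np.cos(.3578),np.sin(.3578)])
E
```

```text
6.25 129 196 [-2.5 -0.3  6.6]
6.9 124 196 [-2.3 -0.2  7.3]
7.55 124 196 [-2.6 -0.3  7.5]
8.2 124 196 [-1.7 -0.9  6.8]
8.85 124 196 [-2.2  0.   7.2]
9.5 124 196 [-2.4  0.1  7.1]
[0.62357198 0.18429135 0.04      ] 0.07892573461405886
```

View pics/w3.png

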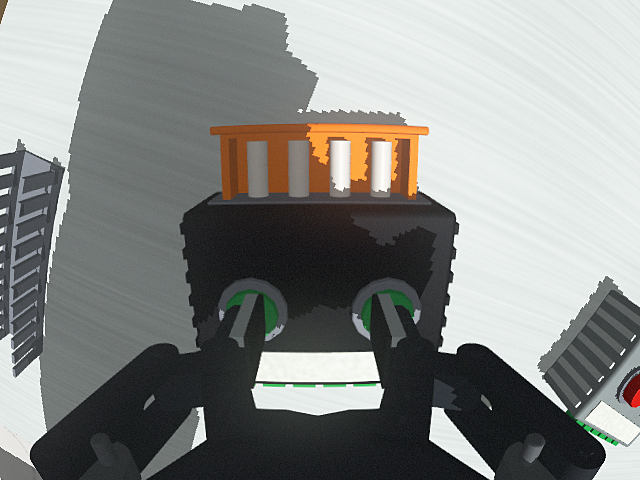

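The tray edge has stayed at row 124 for over 2 s. That is about 79 mm from the box centre (45 mm half-width plus 30 mm travel plus the front), so the tray is fully out. Now I'll release, move clear and check.

```bash
python3 - <<'E'
from h import *
robot.line_to([.55,.1557,.25],vel=.1); robot.pause(.4)
im=robot.grab_frame("wrist"); cv2.imwrite("pics/w4.png",im)
s=robot.observe(); print(s["time"],s["ft_force"].round(1)); print(blobs(im))
E
```

```text
11.2417 [ 0.2 -0.3  0.1]
[(array([629.5,  76.7]), [617, 30, 23, 91, 1643]), (array([276.4, 240.4]), [260, 223, 33, 35, 908]), (array([360.6, 240.6]), [345, 223, 33, 35, 891]), (array([532.8, 355.1]), [513, 341, 42, 30, 182])]
```

View pics/w4.png

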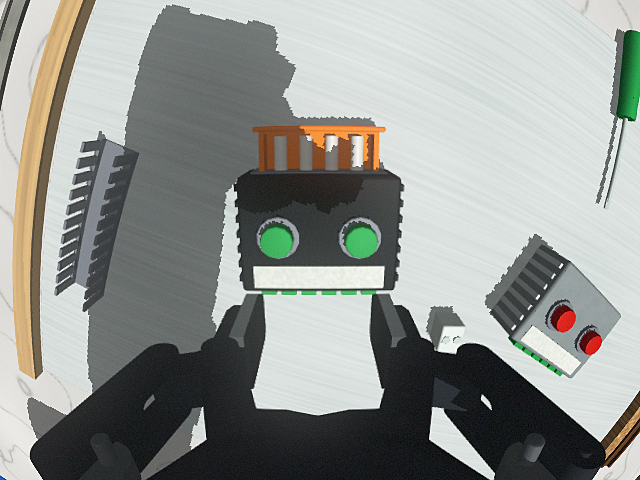

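The tray is out (edge at row 127), both green keys are back up at (276,240) and (361,241), and nothing else has moved.

```bash
python3 -c "
from plant import robot
print(robot.job_done())"
```

```text
the job is handed in; nothing more can be done
None
```

I pressed both green keys together and held them until the orange fuse tray was fully out and had stopped, then let go, moved the arm clear and handed the job in at about 11 s; the red keys and loose items were not touched.

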